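# Snap a heat-sink cover onto its housing with the hand press

## Robot

A 6-joint arm with a two-finger parallel gripper is mounted at the origin on the work surface. World frame = base frame: x ahead of the robot, y to its left, z up, the work surface at z = 0. Lengths are in m, angles in degrees, forces in N, time in s.
With the tool pointing down it reaches from about 0.375 to 0.9 m from the base axis. Payload 3.1 kg.
Tool frame: the origin (TCP) lies on the centre line of the jaws, within the pads' length; the fingertips stand 19 mm ahead of it and the grasp point (between the pads) is the TCP (tips_ahead is the distance from the TCP to the fingertips, in m); z points along the fingers, y is the line along which they close (so a half turn about z gives the same grasp; the last joint's range is limited). The gripper opens to 87 mm and grips with 3 to 60 N. Pads are 19 mm wide; open, the fingers measure 117 mm over their backs; the gripper's body (75 mm by 190 mm) begins 51 mm behind the grasp point.
Start: joints at [-83.68, 30.224, 82.088, -0, 67.689, -10.227], TCP at [0.178, -0.599, 0.242] pointing down, gripper open.
Joint ranges: [-176.69, 176.69], [-43.24, 126.21], [12.49, 139.97], [-82, 262], [0, 151.66], [-163.58, 163.58]. Speed limits (degrees/s): [159.86, 159.86, 180, 180, 180, 180].

## Interface

Orientations are given as a 3x3 rotation matrix whose columns are the frame's x, y, z axes.
In Python, from rig import read_state, capture, hand_in, trace, landmark_of, tips_ahead gives the robot as it stands.
- The arm moves only by the shell command python3 -m jog 'ROWS'. ROWS is JSON, a list of rows, each an object of numbers: "tx", "ty", "tz": the shift along the tool's x, y, z in cm; "roll": the turn about the tool's z in rad; "jaw": the opening, from 0 (shut) to 1 (fully open). A call has 1 to 8 rows; each row shifts and turns the commanded pose from where the row before left it, along the tool's axes as they then stand; what a row does not reach is not made up. A row lasts 1/10 s, in which the tool goes at most 50 mm and 8.59 degrees, less where a joint would pass 70% of its speed; a pose out of reach is approached as far as the arm can. A call with a gripper value outside its range is refused whole. The fingers move at their own pace and stop on an object; the grip force is fixed at half the most. Time passes only in rows, so rows that do not move let the fingers close. It gives the time, the measured TCP pose, the force, the opening and the grip force at its end, in the units of the state.
- read_state(): the state, without advancing time (a new reading comes with each control period).
- capture(name): name is "scene" or "top" or "wrist"; returns a dict with "img" (420x560x3 uint8, red, green, blue), "vertical_fov" (degrees; the focal length in pixels is half the picture's height over the tangent of half this angle, whatever the lens; pixels are square), "cx", "cy" (the principal point, pixels), "k1" (the pictures are not rectified: a ray, as slopes to the right and down, at radius r is drawn at 1 + k1 r^2 times it, then the intrinsics apply), "cam_to_world" (4x4, takes a point from camera to world coordinates); the wrist camera has in their place "tool_from_camera" (4x4, takes a point from camera to tool coordinates, whose origin is the TCP and whose axes are the flange's). Camera axes: x right, y up, looking along -z (the intrinsics and any distortion apply to the point x, -y, -z); pixel columns grow to the right and rows downward; lengths in m; the calibration is good to about 2 mm. A picture is of the moment at which its call begins: read the wrist's pose just before it. There is no depth.
- hand_in(): hands the job in; it is judged then, once.
Trained networks look in the newest picture that a camera, given by its name, has taken for a name from the list of things; names that differ only in an ending like _2 or _b are one class to them, and where a whole thing is asked for, a point or a joint stands for the part that bears it (a point fixed in the world has none). Each returns a list of dicts, best first, with "p" (0 to 1); they miss things now and then, are a little off and sometimes report something else, mostly with a low value. They report only what shows in the picture. A call takes as long as a camera call. They do not tell look-alikes from the thing itself.
- trace(camera, thing): "pixels" (420x560 bool, what is visible of it) and "bbox" ([left, top, width, height] in pixels, round what is visible of it).
- landmark_of(camera, thing): "point" ([row, column] in pixels: a listed point, or the origin of a listed thing).
The state is a dict: "time_s": time; "joint_positions": joint angles; "qvel": joint speeds; "tau": joint torques, N m; "position": TCP position; "tcp_rot": TCP orientation; "force": force on the tool from outside, world axes, zero at the start; "moment": the same for the moment, N m; "opening": opening from 0.0 (shut) to 1.0 (fully open); "grasp_force": force on a finger pad.
Only numpy, scipy, OpenCV 4.12 (cv2) and the standard library are available. Lean on these libraries where they do the work, as an engineer would, in place of code of your own. Each camera call takes 0.05 s, during which the arm holds its last target. There are 200 camera calls.

## Task

Lay the finned aluminium cover loosely into the open blue housing on the press's carriage without pushing it down, then slide the carriage all the way in under the plunger. Press the plunger's black head down to its stop so that it snaps the cover home flush with the housing's rim, and let the plunger spring back up. Then draw the carriage all the way back out with the cover in place, and leave the other things on the bench where they are.

Things in the scene. Friction and masses are not known exactly. Their poses are not given: they have to be found in the camera images.
- press: bench hand press, fixed: dark base plate 200 (x) x 400 (y) x 12 thick, grey gantry over its +y end (posts 20 x 45 at x = +-95, y = 90; crossbeam 50 wide, top at 182). Origin: table surface under the press; x and y along the base plate (its middle is at y = -35). Plunger axis at x = 0, y = 90; housing centre at x = 0, y = -90 when the carriage is fully out
- carriage (a joint): the sliding carriage, 0 = fully out at the loading place, 0.18 = home at its stop beneath the plunger (m, along the press's +y). Slides with about 3 N friction and stays where it is left. It carries the blue housing and the red knob
- carriage_knob (a point): centre of the top of the red upright knob on the carriage, a cylinder 26 in diameter, 63 tall (top 89 above the table), 135 towards -y from the housing's centre. Push, hook or grip it to move the carriage. Axes as the press
- housing_rim (a point): centre of the mouth of the open blue housing on the carriage, at rim level, 56 above the table. Outside 142 (x) x 102 (y), walls 4, opening 134 x 94; axes as the press. The cover rests on a black snap bed inside: as found it is 5 below the rim, yields downward only under about 8 N and then stays down
- plunger (a joint): the press's sprung plunger, 0 = up, 0.045 = pressed down to its stop (m). The spring takes 4 to 9 N, and about 16 N in all while snapping a cover home; it rises by itself when let go
- plunger_top (a point): centre of the flat top of the plunger's black head (56 diameter, 22 thick); 262 above the table when up, 217 at the stop. The rubber foot below has 44 diameter, its underside 128 above the table when up
- cover: loose aluminium cover, 0.15 to 0.31 kg: plate 127 (x) x 87 (y) x 14 thick, with a dark finned block 64 (x) x 36 (y) x 28 tall at its middle (top 42 above the underside), gripped across the 36. Origin: centre of the underside. Fits the housing with 3.5 to spare all round, x along the housing's x, either way round. Laid loosely its plate's top is 9 above the rim; home, flush with it
- multimeter: bystander: orange multimeter lying flat, 140 x 75 x 37; lies where the cover does not (they may swap sides); origin at the centre of the underside
- flask_a: bystander: green glass jar with yellow cap, 52 diameter, 110 high; origin at the centre of the underside
- flask_b: bystander: second such jar; origin at the centre of the underside
- spool: bystander: green spool, 60 diameter, 40 high, standing; origin at the centre of the underside
- parts_bin: bystander: clear divided parts bin, 110 x 160 x 45; origin at the centre of the underside
- driver: bystander: red screwdriver 170 long, lying near the robot; origin about the middle of its length, underside
- cleaning_brush: bystander: brush lying near the robot; origin about the middle of its length, underside
Mind the look-alikes: they are no part of the job. Leave any red look-alike of the cover alone.

How it is judged (in metres and radians):
On the way, in this order (a step that is already met when the one before it is completed fails the run):
1. the cover lies level in the housing's mouth, still proud, and the robot has let go of it (x of cover in the frame of housing_rim between -0.006 and 0.006 m and y of cover in the frame of housing_rim between -0.006 and 0.006 m and angle between cover's own z axis and vertical below 0.05 rad and angle between the x axis of cover and the x axis of housing_rim, either way round below 0.12 rad and z of cover in the frame of housing_rim between -0.0085 and -0.0015 m and contact force between each of the arm, the fingers and cover below 0.1 N), for 0.2 s.
2. the carriage is home under the plunger, with the cover still proud in the housing (x of cover in the frame of housing_rim between -0.006 and 0.006 m and y of cover in the frame of housing_rim between -0.006 and 0.006 m and angle between cover's own z axis and vertical below 0.05 rad and angle between the x axis of cover and the x axis of housing_rim, either way round below 0.12 rad and z of cover in the frame of housing_rim between -0.0085 and -0.0015 m and value of joint carriage above 0.172 m), for 0.1 s.
3. the plunger is down at its stop and the cover is flush (x of cover in the frame of housing_rim between -0.006 and 0.006 m and y of cover in the frame of housing_rim between -0.006 and 0.006 m and angle between cover's own z axis and vertical below 0.05 rad and angle between the x axis of cover and the x axis of housing_rim, either way round below 0.12 rad and z of cover in the frame of housing_rim between -0.0175 and -0.0115 m and value of joint plunger above 0.0432 m and value of joint carriage above 0.168 m), for 0.1 s.
4. the plunger has sprung back up (value of joint plunger below 0.004 m), for 0.1 s.
At the end, for the whole second after the job is handed in: the carriage is out at the loading place (within 10 mm of its outer stop), the plunger is up (within 4 mm), and the cover is at rest in the housing, within 6 mm of its centre, level within 0.05 rad, its plate's top flush with the rim (no more than 2.5 mm above or 3.5 mm below it) (x of cover in the frame of housing_rim between -0.006 and 0.006 m and y of cover in the frame of housing_rim between -0.006 and 0.006 m and angle between cover's own z axis and vertical below 0.05 rad and angle between the x axis of cover and the x axis of housing_rim, either way round below 0.12 rad and z of cover in the frame of housing_rim between -0.0175 and -0.0115 m and value of joint carriage below 0.01 m and value of joint plunger below 0.004 m and linear speed of cover below 0.02 m/s); the robot touches nothing.
It fails at once if a bystander is shifted by more than 30 mm (distance of any of multimeter, flask_a, flask_b, spool, parts_bin, driver, cleaning_brush from where it was at the start of the episode above 0.03 m).
It also fails if it takes over 72 s, if anything falls off the work surface, if the arm or the gripper's body presses on something with over 40 N, if the wrist force passes 120 N, or if a joint passes its speed limit or range.

## Working session

There is one attempt and no reset: what is moved stays moved. The work goes in short steps, Python scripts to look and compute and a shell command to move; the robot and the scene stay as the last step left them, time stands still between calls to the robot, and variables do not carry over. Pictures are saved under pics/ and viewed, at most 10 in all, crops included, and the job is handed in when it is done.

```bash
mkdir -p pics; ls; cat > h.py <<'E'
import numpy as np, cv2
from rig import read_state, capture, trace, landmark_of
def K(c):
    h,w=c["img"].shape[:2]; f=h/2/np.tan(np.radians(c["vertical_fov"])/2); return f
def pose(c,s=None):
    if "cam_to_world" in c: return np.array(c["cam_to_world"])
    T=np.eye(4); T[:3,:3]=s["tcp_rot"]; T[:3,3]=s["position"]; return T@np.array(c["tool_from_camera"])
def ray(c,T,rc):
    f=K(c); d=np.array([rc[1]-c["cx"],rc[0]-c["cy"]])/f; u=d.copy()
    for _ in range(30): u=d/(1+c["k1"]*(u@u))
    v=T[:3,:3]@np.array([u[0],-u[1],-1]); return T[:3,3],v/np.linalg.norm(v)
def proj(c,T,P):
    p=T[:3,:3].T@(np.asarray(P,float)-T[:3,3]); u=np.array([p[0],-p[1]])/-p[2]
    u=u*(1+c["k1"]*(u@u))*K(c); return np.array([u[1]+c["cy"],u[0]+c["cx"]])
def atz(r,z):
    o,v=r; return o+v*(z-o[2])/v[2]
def tri(rs):
    A=sum(np.eye(3)-np.outer(v,v) for o,v in rs); b=sum((np.eye(3)-np.outer(v,v))@o for o,v in rs)
    P=np.linalg.solve(A,b); return P,[np.linalg.norm((np.eye(3)-np.outer(v,v))@(P-o)) for o,v in rs]
def save(n,img): cv2.imwrite("pics/"+n,cv2.cvtColor(img,cv2.COLOR_RGB2BGR))
E
python3 - <<'E'
from h import *
np.set_printoptions(precision=4,suppress=True)
s=read_state(); print(s["position"],s["tcp_rot"],s["time_s"],s["force"],s["opening"])
C={}
for n in ["scene","top"]:
    c=capture(n); C[n]=c; save(n+"0.png",c["img"]); T=pose(c); print(n,c["vertical_fov"],c["k1"],T)
    for t in ["cover","carriage_knob","housing_rim","plunger_top","press","multimeter","flask_a","spool","parts_bin","driver","cleaning_brush"]:
        print(n,t,[(np.round(d["point"],1).tolist(),round(d["p"],2)) for d in landmark_of(n,t)[:3]])
save("both.png",np.hstack([C["scene"]["img"],C["top"]["img"]]))
print(read_state()["time_s"])
E
```

```text
pics
[ 0.1779 -0.5984  0.2406] [[ 0.9586  0.2848 -0.0003]
 [ 0.2848 -0.9586  0.0021]
 [ 0.0004 -0.0021 -1.    ]] 0.0 [-0.2572 -0.7424 -0.4995] 0.9966236727147652
scene 42.80431935685825 -0.03421118330857865 [[-0.1214 -0.8023  0.5845  1.4697]
 [ 0.9926 -0.0965  0.0736 -0.0049]
 [-0.0026  0.5891  0.808   1.497 ]
 [ 0.      0.      0.      1.    ]]
scene cover [([186.7, 151.2], 0.87), ([233.5, 217.0], 0.56)]
scene carriage_knob [([241.4, 280.0], 0.74)]
scene housing_rim [([249.6, 323.8], 0.86), ([234.8, 219.4], 0.2)]
scene plunger_top [([213.5, 383.8], 0.71)]
scene press [([262.4, 342.3], 0.65)]
scene multimeter [([250.8, 436.9], 0.71)]
scene flask_a [([320.4, 386.7], 0.88), ([315.2, 352.2], 0.61)]
scene spool [([315.0, 284.8], 0.89), ([282.2, 202.0], 0.61)]
scene parts_bin [([281.3, 200.8], 0.92), ([260.1, 341.8], 0.61)]
scene driver [([183.4, 254.9], 0.46), ([250.6, 326.0], 0.3)]
scene cleaning_brush [([194.6, 395.0], 0.72)]
top 50.46593523710086 -0.0628345678531971 [[-0.0184  0.9955 -0.0932  0.3938]
 [-0.9997 -0.0168  0.0185 -0.1116]
 [ 0.0168  0.0935  0.9955  1.5578]
 [ 0.      0.      0.      1.    ]]
top cover [([214.4, 344.9], 0.93), ([254.2, 422.9], 0.86)]
top carriage_knob [([189.6, 286.8], 0.86), ([141.1, 212.7], 0.47)]
top housing_rim [([192.6, 243.9], 0.61)]
top plunger_top [([189.0, 184.6], 0.5)]
top press [([193.7, 226.7], 0.6)]
top multimeter [([219.8, 141.9], 0.57)]
top flask_a [([144.9, 184.8], 0.8), ([141.9, 213.8], 0.68)]
top spool [([139.7, 266.5], 0.83)]
top parts_bin [([159.9, 348.5], 0.97)]
top driver [([275.8, 320.3], 0.64)]
top cleaning_brush [([278.7, 175.6], 0.7)]
1.2
```

View pics/scene0.png

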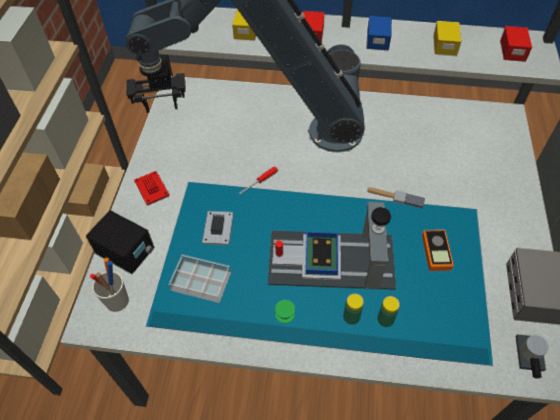

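View pics/top0.png

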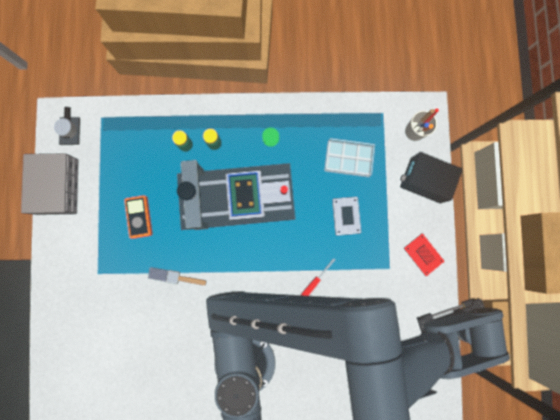

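The scene view shows the aluminium cover at about (row 227, col 218) and the red look-alike at (187,151). In the top view they are at (215,346) and (254,423). The grey aluminium one on the blue mat fits the description, and the red one on the bare bench is left alone. The carriage is out, with the knob at top (190,284) and the plunger at (190,187). Next I'll measure and confirm with a crop.

```bash
python3 - <<'E'
from h import *
np.set_printoptions(precision=4,suppress=True)
C={n:capture(n) for n in ["scene","top"]}; T={n:pose(C[n]) for n in C}
def lm(n,t,near):
    L=[d for d in landmark_of(n,t) if np.hypot(*(np.array(d["point"])-near))<25]; return L[0]["point"] if L else None
for t,a,b in [("cover",(230,218),(214,345)),("carriage_knob",(241,280),(189,286)),("housing_rim",(250,323),(192,244)),("plunger_top",(213,383),(189,185)),("flask_a",(315,352),(142,213)),("flask_a",(320,387),(145,185)),("multimeter",(250,437),(220,142)),("spool",(315,285),(140,266)),("driver",(183,255),(276,320))]:
    pa,pb=lm("scene",t,np.array(a)),lm("top",t,np.array(b))
    if pa is None or pb is None: print(t,pa,pb); continue
    P,e=tri([ray(C["scene"],T["scene"],pa),ray(C["top"],T["top"],pb)]); print(t,P,np.round(e,4))
def outline(n,t,near,z):
    for d in trace(n,t):
        x,y,w,h=d["bbox"]
        if np.hypot(y+h/2-near[0],x+w/2-near[1])<25:
            m=d["pixels"].astype(np.uint8); cs,_=cv2.findContours(m,cv2.RETR_EXTERNAL,cv2.CHAIN_APPROX_NONE); c=max(cs,key=cv2.contourArea)
            q=np.array([atz(ray(C[n],T[n],(p[0][1],p[0][0])),z)[:2] for p in c]).astype(np.float32)
            print(n,t,d["p"],cv2.minAreaRect(q*1000)); return
outline("top","cover",(214,345),.014); outline("scene","cover",(228,218),.014); outline("top","housing_rim",(192,244),.056)
a=C["scene"]["img"][195:260,180:260]; b=C["top"]["img"][180:245,310:390]
c=C["top"]["img"][145:240,165:305]
save("crop.png",np.vstack([np.hstack([cv2.resize(i,(400,325),interpolation=cv2.INTER_CUBIC) for i in (a,b)])]))
E
```

```text
cover [ 0.4938 -0.3622 -0.0338] [0.0025 0.0025]
carriage_knob [ 0.5833 -0.1455  0.106 ] [0.0085 0.0085]
housing_rim [ 0.5695 -0.0052  0.0418] [0.0089 0.0089]
plunger_top [0.5702 0.1516 0.2687] [0.0035 0.0035]
flask_a [0.7642 0.0976 0.0114] [0.0052 0.0052]
flask_a [ 0.7557  0.2015 -0.019 ] [0.0049 0.0049]
multimeter [ 0.499   0.3619 -0.0048] [0.0032 0.0032]
spool [ 0.7802 -0.0996 -0.0221] [0.0014 0.0014]
driver [ 0.2743 -0.2632  0.0035] [0.0037 0.0037]
top cover 0.8 ((496.3976745605469, -358.6361999511719), (127.44368743896484, 88.31610870361328), 3.2673146724700928)
scene cover 0.68 ((498.54425048828125, -361.0199279785156), (126.20645141601562, 87.4336166381836), 5.980915546417236)
```

View pics/crop.png

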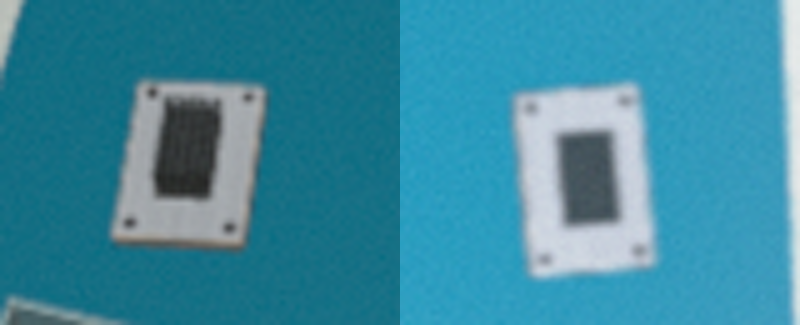

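The crop confirms the aluminium cover with the dark fins, lying at about (0.497, -0.360) with yaw about 4°. The outline measures 127 x 88, which matches the text. I'm moving over it now.

```bash
python3 -m jog '[{"tx":3,"ty":-1.1,"tz":-0.5},{"tx":4.6,"ty":-1.7,"tz":-0.5},{"tx":4.6,"ty":-1.7,"tz":-0.5},{"tx":4.6,"ty":-1.7,"tz":-0.5},{"tx":4.6,"ty":-1.7,"tz":-0.5},{"tx":4.6,"ty":-1.7},{"tx":3,"ty":-1.1},{"tx":1,"ty":-0.4}]'
cat > w.py <<'E'
from h import *
import sys,pickle
np.set_printoptions(precision=4,suppress=True)
def shot(name,things):
    s=read_state(); c=capture("wrist"); T=pose(c,s); D={}
    for t in things: D[t]=(landmark_of("wrist",t),trace("wrist",t))
    pickle.dump((s,c,T,D),open(name+".pkl","wb")); save(name+".png",c["img"])
    for t in things: print(t,[(np.round(d["point"],1).tolist(),round(d["p"],2)) for d in D[t][0][:3]],[(d["bbox"],round(d["p"],2)) for d in D[t][1][:2]])
    print(s["time_s"],s["position"],s["tcp_rot"]); return s,c,T,D
E
python3 -c "
from w import *
s,c,T,D=shot('w1',['cover']); print(c['vertical_fov'],c['k1'],np.array(c['tool_from_camera']))"
```

```text
cover [([41.7, 359.9], 0.55)] [([304.9, 0.7, 111.0, 108.6], 0.69)]
2.35 [ 0.178  -0.5991  0.2416] [[ 0.9586  0.2848  0.    ]
 [ 0.2848 -0.9586 -0.0001]
 [-0.      0.0001 -1.    ]]
65.8937278514372 -0.06374219012806975 [[-0.0002  0.9591  0.2829  0.0778]
 [ 1.      0.0006 -0.0013  0.0002]
 [-0.0014  0.2829 -0.9591 -0.142 ]
 [ 0.      0.      0.      1.    ]]$[0]: bad value
```

View pics/w1.png

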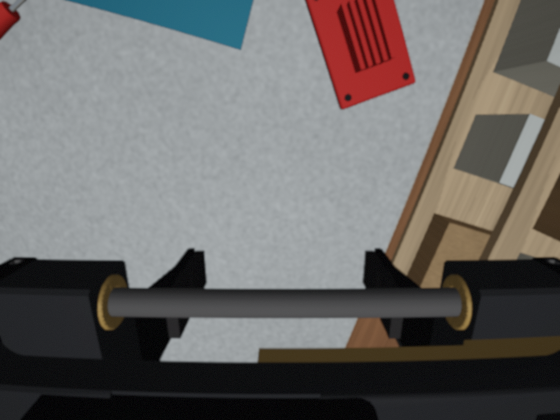

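The wrist picture shows the red look-alike at (45,360) and the open fingers at the bottom. The arm has not moved because the row was refused, so I'm retrying with all the keys given.

```bash
python3 -m jog '[{"tx":3,"ty":-1.1,"tz":-0.5,"roll":0,"jaw":1},{"tx":4.6,"ty":-1.7,"tz":-0.5,"roll":0,"jaw":1},{"tx":4.6,"ty":-1.7,"tz":-0.5,"roll":0,"jaw":1},{"tx":4.6,"ty":-1.7,"tz":-0.5,"roll":0,"jaw":1},{"tx":4.6,"ty":-1.7,"tz":-0.5,"roll":0,"jaw":1},{"tx":4.6,"ty":-1.7,"tz":0,"roll":0,"jaw":1},{"tx":3,"ty":-1.1,"tz":0,"roll":0,"jaw":1},{"tx":1,"ty":-0.4,"tz":0,"roll":0,"jaw":1}]' && python3 -c "
from w import *
shot('w2',['cover'])"
```

```text
time_s: 3.3
position: [0.4365, -0.4047, 0.2667]
tcp_rot: [[0.957, 0.289, 0.001], [0.289, -0.957, 0.0], [0.001, -0.0, -1.0]]
force: [0.2, -0.6, -0.8]
opening: 0.996
grasp_force: 0.0
cover [([122.1, 263.5], 0.92), ([284.9, 420.8], 0.63)] [([385.5, 233.1, 66.1, 53.3], 0.58)]
3.3 [ 0.4365 -0.4047  0.2667] [[ 0.9574  0.2887  0.0008]
 [ 0.2887 -0.9574  0.0004]
 [ 0.0009 -0.0001 -1.    ]]
```

```bash
python3 -m jog '[{"tx":0,"ty":0,"tz":0,"roll":0.105,"jaw":1},{"tx":0,"ty":0,"tz":0,"roll":0.105,"jaw":1},{"tx":3.1,"ty":-2,"tz":0,"roll":0,"jaw":1},{"tx":3.2,"ty":-2,"tz":0,"roll":0,"jaw":1},{"tx":0,"ty":0,"tz":0,"roll":0,"jaw":1},{"tx":0,"ty":0,"tz":0,"roll":0,"jaw":1}]' && python3 -c "
from w import *
shot('w3',['cover'])"
```

```text
time_s: 4.05
position: [0.4927, -0.3635, 0.2663]
tcp_rot: [[0.997, 0.078, -0.001], [0.078, -0.997, -0.001], [-0.001, 0.0, -1.0]]
force: [-0.9, 0.4, 0.0]
opening: 0.999
grasp_force: 0.0
cover [([177.3, 281.0], 0.95)] [([417.5, 243.4, 65.0, 43.9], 0.98), ([247.3, 124.9, 73.9, 106.8], 0.57)]
4.05 [ 0.4927 -0.3635  0.2663] [[ 0.9969  0.0783 -0.0011]
 [ 0.0783 -0.9969 -0.0006]
 [-0.0011  0.0005 -1.    ]]
```

View pics/w3.png

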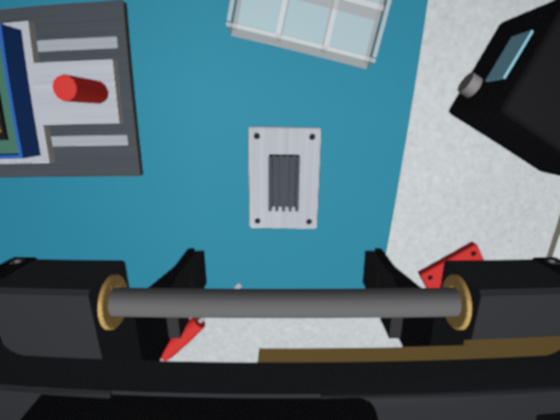

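The wrist view shows the cover's plate at rows 127–229, columns 248–321, with the fins at (182,284), almost under the TCP. The knob is at (88,65). I'm segmenting the plate in both wrist views.

```bash
cat > seg.py <<'E'
from w import *
def plate(name,near):
    s,c,T,D=pickle.load(open(name+".pkl","rb")); hsv=cv2.cvtColor(c["img"],cv2.COLOR_RGB2HSV)
    m=(hsv[...,1]<110).astype(np.uint8); n,l,st,ce=cv2.connectedComponentsWithStats(m)
    k=min((i for i in range(1,n) if st[i,4]>1500),key=lambda i:np.hypot(ce[i,0]-near[1],ce[i,1]-near[0]))
    cs,_=cv2.findContours((l==k).astype(np.uint8),cv2.RETR_EXTERNAL,cv2.CHAIN_APPROX_NONE); return c,T,cs[0][:,0,:],st[k]
def rect(c,T,q,z): return cv2.minAreaRect(np.array([1000*atz(ray(c,T,(p[1],p[0])),z)[:2] for p in q]).astype(np.float32))
if __name__=="__main__":
    R=[]
    for n,near in [("w2",(122,263)),("w3",(177,281))]:
        c,T,q,st=plate(n,near); print(n,st)
        for z in (0.,.014): print(z,rect(c,T,q,z))
        b=cv2.boxPoints(rect(c,T,q,.014)); R.append((c,T,b))
    rr=[]
    for c,T,b in R: rr.append([ray(c,T,proj(c,T,[*(x/1000),.014])) for x in b])
    for a in rr[0]:
        b=min(rr[1],key=lambda b:np.linalg.norm(atz(a,.014)-atz(b,.014))); P,e=tri([a,b]); print("corner",P,e[0])
E
python3 seg.py
```

```text
w2 [ 220   62   94  123 8261]
0.0 ((497.7117919921875, -362.52398681640625), (132.17599487304688, 91.26184844970703), 3.619936466217041)
0.014 ((498.1611328125, -363.208251953125), (127.6495361328125, 88.13648986816406), 3.619935989379883)
w3 [ 248  126   74  104 7355]
0.0 ((496.14208984375, -363.4117431640625), (132.3835906982422, 91.52845001220703), 3.135000467300415)
0.014 ((498.6898498535156, -363.20770263671875), (127.84381103515625, 88.38970947265625), 3.1350018978118896)
corner [ 0.4304 -0.3222  0.0079] 0.00016623212846695023
corner [ 0.437  -0.4111  0.0129] 0.0001717675954864203
corner [ 0.5648 -0.4035  0.014 ] 0.00036893590053707994
corner [ 0.5598 -0.3147  0.0091] 0.00037764563696045115
```

```bash
python3 -m jog '[{"tx":0.57,"ty":0,"tz":4,"roll":0.019,"jaw":1},{"tx":0,"ty":0,"tz":5,"roll":0,"jaw":1},{"tx":0,"ty":0,"tz":5,"roll":0,"jaw":1},{"tx":0,"ty":0,"tz":4,"roll":0,"jaw":1},{"tx":0,"ty":0,"tz":3,"roll":0,"jaw":1},{"tx":0,"ty":0,"tz":1.2,"roll":0,"jaw":1},{"tx":0,"ty":0,"tz":0.6,"roll":0,"jaw":1},{"tx":0,"ty":0,"tz":0,"roll":0,"jaw":1}]'
```

```text
time_s: 5.0
position: [0.4993, -0.3628, 0.0389]
tcp_rot: [[0.998, 0.059, 0.0], [0.059, -0.998, -0.001], [0.0, 0.001, -1.0]]
force: [-0.0, -0.6, 0.6]
opening: 1.0
grasp_force: 0.0
```

```bash
python3 -m jog '[{"tx":0,"ty":0,"tz":0,"roll":0,"jaw":0.3},{"tx":0,"ty":0,"tz":0,"roll":0,"jaw":0.3},{"tx":0,"ty":0,"tz":0,"roll":0,"jaw":0.3},{"tx":0,"ty":0,"tz":0,"roll":0,"jaw":0.3},{"tx":0,"ty":0,"tz":0,"roll":0,"jaw":0.3},{"tx":0,"ty":0,"tz":0,"roll":0,"jaw":0.3},{"tx":0,"ty":0,"tz":0,"roll":0,"jaw":0.3},{"tx":0,"ty":0,"tz":0,"roll":0,"jaw":0.3}]'
```

```text
time_s: 5.8
position: [0.4993, -0.362, 0.0385]
tcp_rot: [[0.998, 0.06, -0.0], [0.06, -0.998, -0.0], [-0.0, 0.0, -1.0]]
force: [-0.8, -0.7, 0.4]
opening: 0.409
grasp_force: 30.0
```

```bash
python3 -m jog '[{"tx":0,"ty":0,"tz":-1,"roll":0,"jaw":0.3},{"tx":0,"ty":0,"tz":-3,"roll":0,"jaw":0.3},{"tx":0,"ty":0,"tz":-5,"roll":0,"jaw":0.3},{"tx":0,"ty":0,"tz":-5,"roll":0,"jaw":0.3},{"tx":0,"ty":0,"tz":-5,"roll":0,"jaw":0.3},{"tx":0,"ty":0,"tz":-4,"roll":0,"jaw":0.3},{"tx":0,"ty":0,"tz":-2,"roll":0,"jaw":0.3},{"tx":0,"ty":0,"tz":0,"roll":0,"jaw":0.3}]' && python3 -m jog '[{"tx":-0.2,"ty":-2,"tz":0,"roll":0,"jaw":0.3},{"tx":-0.5,"ty":-4,"tz":0,"roll":0,"jaw":0.3},{"tx":-0.5,"ty":-4.5,"tz":0,"roll":0,"jaw":0.3},{"tx":-0.6,"ty":-4.5,"tz":0,"roll":0,"jaw":0.3},{"tx":-0.6,"ty":-4.5,"tz":0,"roll":0,"jaw":0.3},{"tx":-0.5,"ty":-4,"tz":0,"roll":0,"jaw":0.3},{"tx":-0.3,"ty":-2.5,"tz":0,"roll":0,"jaw":0.3},{"tx":0,"ty":0,"tz":0,"roll":0,"jaw":0.3}]' && python3 -m jog '[{"tx":0,"ty":0,"tz":0,"roll":0,"jaw":0.3},{"tx":0,"ty":0,"tz":0,"roll":0,"jaw":0.3}]' && python3 -c "
from w import *
shot('w4',['housing_rim','carriage_knob','cover'])"
```

```text
time_s: 6.6
position: [0.5005, -0.363, 0.2929]
tcp_rot: [[0.998, 0.06, 0.006], [0.06, -0.998, -0.006], [0.005, 0.006, -1.0]]
force: [0.1, 0.5, -2.6]
opening: 0.411
grasp_force: 30.0
time_s: 7.4
position: [0.4486, -0.1, 0.2865]
tcp_rot: [[0.998, 0.063, -0.006], [0.064, -0.998, 0.004], [-0.006, -0.005, -1.0]]
force: [-0.2, -0.3, -2.8]
opening: 0.411
grasp_force: 30.0
time_s: 7.6
position: [0.4519, -0.105, 0.2878]
tcp_rot: [[0.998, 0.059, -0.001], [0.059, -0.998, 0.0], [-0.001, -0.0, -1.0]]
force: [0.6, 0.4, -2.8]
opening: 0.406
grasp_force: 30.0
housing_rim [([72.6, 201.7], 0.77)] [([152.5, 3.3, 191.4, 140.8], 0.77)]
carriage_knob [([62.1, 331.9], 0.91), ([69.4, 202.2], 0.55)] [([199.8, 147.7, 168.9, 200.7], 0.72)]
cover [([254.9, 281.9], 0.58)] [([198.2, 146.6, 167.5, 204.2], 0.86)]
7.6 [ 0.4519 -0.105   0.2878] [[ 0.9982  0.0592 -0.001 ]
 [ 0.0592 -0.9982  0.    ]
 [-0.001  -0.0001 -1.    ]]
```

View pics/w4.png

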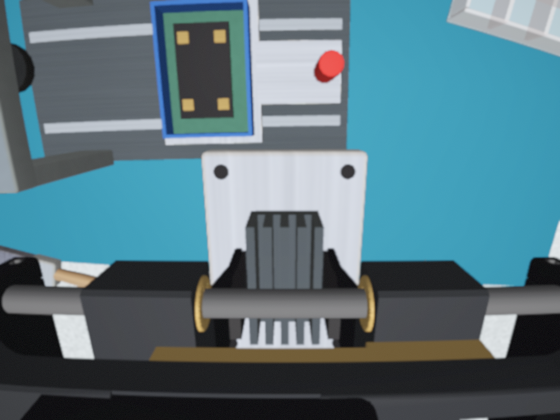

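The housing rim spans rows 2–137 and columns 153–250, and the knob top is at (63,331). The held cover is square in the jaws, with its front edge at row 150. I'm taking a second view with the camera over the housing.

```bash
python3 -m jog '[{"tx":0.5,"ty":-2,"tz":0,"roll":0,"jaw":0.3},{"tx":0.5,"ty":-4,"tz":0,"roll":0,"jaw":0.3},{"tx":0,"ty":-3,"tz":0,"roll":0,"jaw":0.3},{"tx":0,"ty":-0.5,"tz":0,"roll":0,"jaw":0.3},{"tx":0,"ty":0,"tz":0,"roll":0,"jaw":0.3},{"tx":0,"ty":0,"tz":0,"roll":0,"jaw":0.3}]' && python3 - <<'E'
from w import *
shot('w5',['housing_rim','carriage_knob'])
for n in ("w4","w5"):
    s,c,T,D=pickle.load(open(n+".pkl","rb")); hsv=cv2.cvtColor(c["img"],cv2.COLOR_RGB2HSV)
    r0,c0=[int(v) for v in D["housing_rim"][0][0]["point"]]
    print(n,"row:",[tuple(int(x) for x in hsv[r0,x]) for x in range(c0-60,c0-30,2)])
    print("right:",[tuple(int(x) for x in hsv[r0,x]) for x in range(c0+30,c0+60,2)])
P,e=tri([ray(*pickle.load(open(n+".pkl","rb"))[1:3],pickle.load(open(n+".pkl","rb"))[3]["carriage_knob"][0][0]["point"]) for n in("w4","w5")]); print("knob",P,e)
P,e=tri([ray(*pickle.load(open(n+".pkl","rb"))[1:3],pickle.load(open(n+".pkl","rb"))[3]["housing_rim"][0][0]["point"]) for n in("w4","w5")]); print("rim",P,e)
im=[cv2.resize(cv2.imread(f"pics/{n}.png")[:300],(800,428))[:300] for n in("w4","w5")]
cv2.imwrite("pics/cmp.png",np.vstack(im))
E
```

```text
time_s: 8.55
position: [0.4565, -0.0097, 0.2887]
tcp_rot: [[0.998, 0.06, 0.001], [0.06, -0.998, -0.001], [0.001, 0.001, -1.0]]
force: [0.4, -0.1, -2.4]
opening: 0.411
grasp_force: 30.0
housing_rim [([81.4, 288.9], 0.57)] [([238.9, 9.4, 197.9, 139.6], 0.74), ([48.8, 252.8, 60.2, 34.3], 0.63)]
carriage_knob [([74.2, 425.8], 0.68)] [([236.2, 9.1, 199.0, 140.7], 0.8)]
8.55 [ 0.4565 -0.0097  0.2887] [[ 0.9982  0.0596  0.0007]
 [ 0.0596 -0.9982 -0.0009]
 [ 0.0007  0.001  -1.    ]]
w4 row: [(104, 35, 110), (104, 35, 110), (104, 35, 110), (105, 32, 111), (103, 32, 110), (104, 34, 111), (104, 30, 110), (109, 84, 139), (108, 156, 204), (108, 166, 192), (109, 182, 112), (109, 184, 94), (109, 185, 95), (99, 128, 102), (80, 94, 139)]
right: [(78, 90, 116), (79, 93, 146), (79, 93, 145), (79, 93, 145), (79, 93, 146), (79, 93, 146), (79, 92, 147), (99, 116, 167), (107, 155, 212), (108, 168, 182), (112, 41, 156), (109, 16, 222), (108, 15, 224), (111, 15, 224), (111, 15, 224)]
w5 row: [(102, 34, 112), (103, 32, 112), (103, 32, 111), (103, 32, 111), (105, 32, 112), (106, 17, 166), (109, 16, 224), (112, 25, 224), (109, 123, 217), (108, 164, 196), (104, 151, 115), (81, 96, 136), (79, 92, 144), (79, 94, 144), (79, 93, 145)]
right: [(79, 91, 143), (79, 93, 146), (79, 92, 147), (79, 92, 147), (79, 93, 148), (80, 93, 143), (97, 121, 101), (109, 176, 151), (107, 160, 213), (110, 71, 218), (108, 15, 225), (109, 16, 226), (108, 15, 225), (108, 15, 225), (111, 15, 225)]
knob [ 0.5873 -0.1444  0.0886] [np.float64(0.0005665874461690734), np.float64(0.000566587446169067)]
rim [ 0.5745 -0.0086  0.0539] [np.float64(0.0005422610492961419), np.float64(0.0005422610492958474)]
```

View pics/cmp.png

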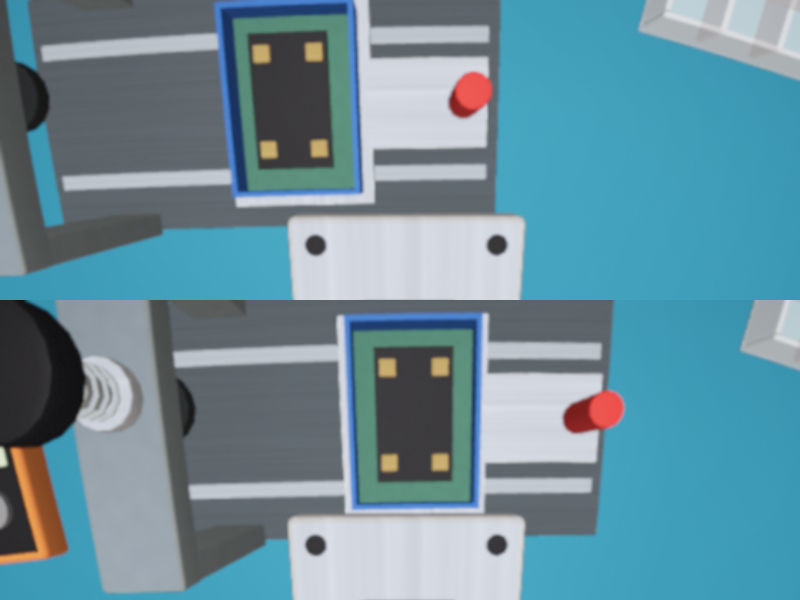

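Both views show the housing empty and clear: the rim is at about (81,290) in w5, and the knob's height of 88.6 mm matches the 89 given. I'm fitting the bright blue rim, and the pose of the cover in the hand.

```bash
python3 - <<'E'
from w import *
from seg import rect
def big(m,near):
    n,l,st,ce=cv2.connectedComponentsWithStats(m.astype(np.uint8)); 
    k=min((i for i in range(1,n) if st[i,4]>150),key=lambda i:np.hypot(ce[i,0]-near[1],ce[i,1]-near[0]))
    cs,_=cv2.findContours((l==k).astype(np.uint8),cv2.RETR_CCOMP,cv2.CHAIN_APPROX_NONE); return sorted((q[:,0,:] for q in cs),key=len)[::-1]
B=[]
for n in ("w4","w5"):
    s,c,T,D=pickle.load(open(n+".pkl","rb")); hsv=cv2.cvtColor(c["img"],cv2.COLOR_RGB2HSV); H,S,V=[hsv[...,i].astype(int) for i in range(3)]
    near=D["housing_rim"][0][0]["point"]
    q=big((H>103)&(H<114)&(S>100)&(V>150),near)
    for z in (.056,): print(n,"outer",rect(c,T,q[0],z),"inner",rect(c,T,q[1],z) if len(q)>1 else None)
    B.append([ray(c,T,proj(c,T,[*(x/1000),.056])) for x in cv2.boxPoints(rect(c,T,q[0],.056))])
    # knob top (bright red)
    q=big(((H<6)|(H>174))&(S>120)&(V>215),D["carriage_knob"][0][0]["point"]); print("knob",rect(c,T,q[0],.089))
    # held cover: front edge & sides of plate at several rows
    g=(S<60)&(V>150); 
    cols=[int(g[160:,x].nonzero()[0][0]) if False else x for x in (215,355)]
    R=np.array(s["tcp_rot"]); P0=np.array(s["position"])
    zt=P0[2]-.0385+.014-.0
    for x in (215,250,284,320,355):
        col=g[140:175,x]; r=140+int(np.argmax(col)); print(x,r,R.T@(atz(ray(c,T,(r-.5,x)),zt)-P0)*1000)
    for r in (180,200):
        xs=np.nonzero(g[r,190:380])[0]+190; print(r,xs[0],xs[-1],[(R.T@(atz(ray(c,T,(r,x)),zt)-P0)*1000)[:2] for x in (xs[0]-.5,xs[-1]+.5)])
for a in B[0]:
    b=min(B[1],key=lambda b:np.linalg.norm(atz(a,.056)-atz(b,.056))); print("corner",*tri([a,b]))
E
```

```text
w4 outer ((576.2964477539062, -9.502304077148438), (141.79063415527344, 103.07701873779297), 4.405206203460693) inner ((575.9114990234375, -9.983642578125), (134.5432586669922, 95.42290496826172), 4.347132682800293)
knob ((585.7413330078125, -143.973388671875), (22.107141494750977, 22.567296981811523), 3.9224462509155273)
215 140 [ 68.1237 -34.5244  24.4375]
250 140 [ 68.0352 -16.8434  24.4363]
284 151 [62.523   0.2636 24.4402]
320 151 [62.5417 18.5416 24.4388]
355 151 [62.6095 36.3957 24.4374]
180 203 365 [array([ 47.4558, -42.2489]), array([47.4149, 42.7902])]
200 204 364 [array([ 36.7143, -42.4618]), array([36.6664, 42.9946])]
w5 outer ((576.7404174804688, -9.248218536376953), (141.37908935546875, 100.04341125488281), 4.271536350250244) inner ((575.9881591796875, -9.36886978149414), (134.18687438964844, 94.73713684082031), 4.315160274505615)
knob ((585.90869140625, -143.30517578125), (22.98548126220703, 21.507165908813477), 8.554399490356445)
215 151 [ 62.622  -34.8413  24.5075]
250 147 [ 64.5473 -16.9479  24.5259]
284 147 [64.5158  0.2635 24.5422]
320 146 [65.0346 18.4834 24.5599]
355 151 [62.595  36.4248 24.5755]
180 203 365 [array([ 47.4477, -42.2581]), array([47.3911, 42.8199])]
200 204 364 [array([ 36.7085, -42.4666]), array([36.639 , 43.0201])]
corner [0.5024 0.035  0.0599] [np.float64(0.00045189967919497724), np.float64(0.00045189967919502007)]
corner [ 0.5093 -0.0656  0.0482] [np.float64(0.0001605084432884896), np.float64(0.00016050844328845362)]
corner [ 0.6529 -0.0547  0.0497] [np.float64(2.8882674192638334e-05), np.float64(2.8882674192680293e-05)]
corner [0.6416 0.0451 0.0616] [np.float64(0.0002623695574737797), np.float64(0.00026236955747396487)]
```

```bash
python3 -m jog '[{"tx":0,"ty":0,"tz":0,"roll":-0.016,"jaw":0.3},{"tx":2.5,"ty":0.2,"tz":0,"roll":0,"jaw":0.3},{"tx":4.5,"ty":0.3,"tz":0,"roll":0,"jaw":0.3},{"tx":4,"ty":0.3,"tz":3,"roll":0,"jaw":0.3},{"tx":1,"ty":0.07,"tz":4,"roll":0,"jaw":0.3},{"tx":0,"ty":0,"tz":4.5,"roll":0,"jaw":0.3},{"tx":0,"ty":0,"tz":3.5,"roll":0,"jaw":0.3},{"tx":0,"ty":0,"tz":1.5,"roll":0,"jaw":0.3}]' && python3 -m jog '[{"tx":0,"ty":0,"tz":0,"roll":0,"jaw":0.3},{"tx":0,"ty":0,"tz":0,"roll":0,"jaw":0.3},{"tx":0,"ty":0,"tz":0,"roll":0,"jaw":0.3}]'
python3 -c "
from w import *
s=read_state(); print(np.array(s['position']),np.array(s['tcp_rot'])[:,0])"
```

```text
time_s: 9.6
position: [0.574, -0.0083, 0.1195]
tcp_rot: [[0.997, 0.076, -0.008], [0.076, -0.997, 0.002], [-0.007, -0.002, -1.0]]
force: [0.2, 1.0, -2.2]
opening: 0.412
grasp_force: 30.0
time_s: 9.9
position: [0.5777, -0.0089, 0.1251]
tcp_rot: [[0.997, 0.076, 0.003], [0.076, -0.997, -0.001], [0.003, 0.001, -1.0]]
force: [0.2, 0.8, -2.7]
opening: 0.416
grasp_force: 30.0
[ 0.5777 -0.0089  0.1251] [0.9971 0.0758 0.0032]
```

```bash
python3 -m jog '[{"tx":0,"ty":0,"tz":1,"roll":0,"jaw":0.3},{"tx":0,"ty":0,"tz":1,"roll":0,"jaw":0.3},{"tx":0,"ty":0,"tz":0.4,"roll":0,"jaw":0.3},{"tx":0,"ty":0,"tz":0,"roll":0,"jaw":0.3},{"tx":0,"ty":0,"tz":0,"roll":0,"jaw":0.3},{"tx":0,"ty":0,"tz":0,"roll":0,"jaw":0.3}]' && python3 - <<'E'
from w import *
s,c,T,D=shot('w6',[])
P=np.array(s["position"]);R=np.array(s["tcp_rot"])
cs,sn=np.cos(np.radians(4.33)),np.sin(np.radians(4.33)); im=c["img"].copy()
def box(cx,cy,x,y,z,col):
    p=[proj(c,T,[cx+cs*a*x-sn*b*y,cy+sn*a*x+cs*b*y,z])[::-1] for a,b in((-1,-1),(1,-1),(1,1),(-1,1))]
    cv2.polylines(im,[np.int32(np.round(np.array(p)*8))],True,col,1,cv2.LINE_AA,3)
box(.5761,-.0095,.071,.051,.056,(255,0,0)); box(.5761,-.0095,.067,.047,.056,(255,255,0))
save("w6o.png",cv2.resize(im[60:360,100:480],(760,600),interpolation=cv2.INTER_CUBIC))
E
```

```text
time_s: 10.5
position: [0.5766, -0.0085, 0.0998]
tcp_rot: [[0.997, 0.076, 0.001], [0.076, -0.997, -0.0], [0.001, 0.0, -1.0]]
force: [0.0, -0.5, -2.5]
opening: 0.407
grasp_force: 30.0
10.5 [ 0.5766 -0.0085  0.0998] [[ 0.9971  0.0757  0.0005]
 [ 0.0757 -0.9971 -0.0001]
 [ 0.0005  0.0001 -1.    ]]
```

View pics/w6o.png

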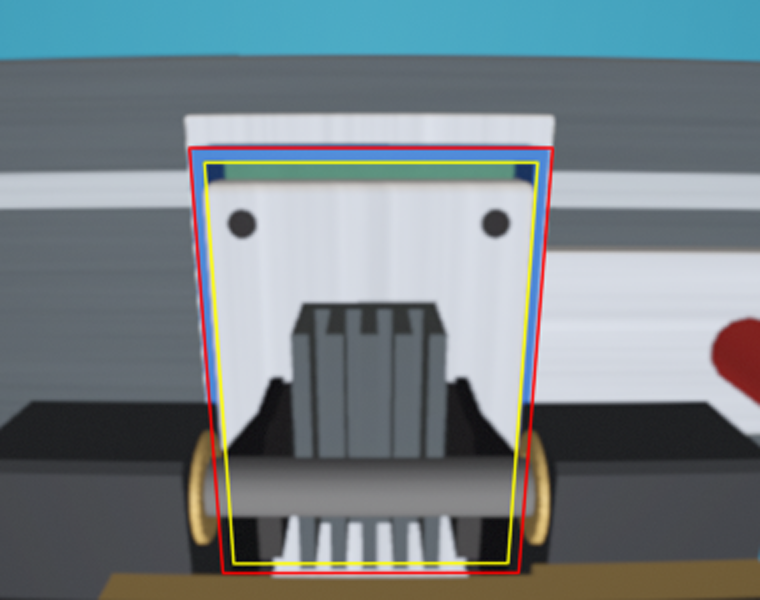

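The overlay matches the rim, and the cover is centred over the opening within about 0.5 mm. I'm lowering it gently.

```bash
python3 -m jog '[{"tx":0,"ty":0.04,"tz":0.3,"roll":0,"jaw":0.3},{"tx":0,"ty":0,"tz":0.3,"roll":0,"jaw":0.3},{"tx":0,"ty":0,"tz":0.2,"roll":0,"jaw":0.3},{"tx":0,"ty":0,"tz":0,"roll":0,"jaw":0.3},{"tx":0,"ty":0,"tz":0,"roll":0,"jaw":0.3}]' && python3 -m jog '[{"tx":0,"ty":0,"tz":0.05,"roll":0,"jaw":0.3},{"tx":0,"ty":0,"tz":0,"roll":0,"jaw":0.3},{"tx":0,"ty":0,"tz":0,"roll":0,"jaw":0.3}]'
```

```text
time_s: 11.05
position: [0.5763, -0.0089, 0.0915]
tcp_rot: [[0.997, 0.076, -0.0], [0.076, -0.997, 0.0], [-0.0, -0.0, -1.0]]
force: [0.1, -0.2, -2.9]
opening: 0.413
grasp_force: 30.0
time_s: 11.35
position: [0.5765, -0.0089, 0.0911]
tcp_rot: [[0.997, 0.076, 0.0], [0.076, -0.997, -0.0], [0.0, 0.0, -1.0]]
force: [0.5, 0.5, -2.2]
opening: 0.413
grasp_force: 30.0
```

```bash
python3 -m jog '[{"tx":0,"ty":0,"tz":0.07,"roll":0,"jaw":0.3},{"tx":0,"ty":0,"tz":0,"roll":0,"jaw":0.3},{"tx":0,"ty":0,"tz":0,"roll":0,"jaw":0.3}]' && python3 -m jog '[{"tx":0,"ty":0,"tz":0.05,"roll":0,"jaw":0.3},{"tx":0,"ty":0,"tz":0,"roll":0,"jaw":0.3},{"tx":0,"ty":0,"tz":0,"roll":0,"jaw":0.3}]'
```

```text
time_s: 11.65
position: [0.5764, -0.0089, 0.0904]
tcp_rot: [[0.997, 0.076, -0.0], [0.076, -0.997, 0.0], [-0.0, -0.0, -1.0]]
force: [0.7, 0.6, -3.4]
opening: 0.411
grasp_force: 30.0
time_s: 11.95
position: [0.5764, -0.0089, 0.0899]
tcp_rot: [[0.997, 0.076, 0.0], [0.076, -0.997, -0.0], [0.0, 0.0, -1.0]]
force: [-0.3, 0.7, -3.6]
opening: 0.409
grasp_force: 30.0
```

```bash
python3 -m jog '[{"tx":0,"ty":0,"tz":0.05,"roll":0,"jaw":0.3},{"tx":0,"ty":0,"tz":0,"roll":0,"jaw":0.3},{"tx":0,"ty":0,"tz":0,"roll":0,"jaw":0.3}]' && python3 -m jog '[{"tx":0,"ty":0,"tz":0.03,"roll":0,"jaw":0.3},{"tx":0,"ty":0,"tz":0,"roll":0,"jaw":0.3},{"tx":0,"ty":0,"tz":0,"roll":0,"jaw":0.3}]'
```

```text
time_s: 12.25
position: [0.5765, -0.0089, 0.0895]
tcp_rot: [[0.997, 0.076, 0.0], [0.076, -0.997, -0.0], [0.0, 0.0, -1.0]]
force: [0.2, 0.1, -2.5]
opening: 0.408
grasp_force: 30.0
time_s: 12.55
position: [0.5765, -0.0089, 0.0895]
tcp_rot: [[0.997, 0.076, 0.0], [0.076, -0.997, -0.0], [0.0, 0.0, -1.0]]
force: [-0.6, -0.2, 1.9]
opening: 0.408
grasp_force: 30.0
```

Contact is made: about 4.5 N on the bed, at exactly the expected height. I'm releasing.

```bash
python3 -m jog '[{"tx":0,"ty":0,"tz":0,"roll":0,"jaw":0.6},{"tx":0,"ty":0,"tz":0,"roll":0,"jaw":0.75},{"tx":0,"ty":0,"tz":0,"roll":0,"jaw":0.75},{"tx":0,"ty":0,"tz":0,"roll":0,"jaw":0.75}]' && python3 -m jog '[{"tx":0,"ty":0,"tz":-1,"roll":0,"jaw":0.75},{"tx":0,"ty":0,"tz":-4,"roll":0,"jaw":0.75},{"tx":0,"ty":0,"tz":-5,"roll":0,"jaw":0.75},{"tx":0,"ty":0,"tz":-4,"roll":0,"jaw":0.75},{"tx":-3,"ty":0,"tz":-2,"roll":0,"jaw":0.75},{"tx":-4,"ty":0,"tz":0,"roll":0,"jaw":0.5},{"tx":0,"ty":0,"tz":0,"roll":0,"jaw":0},{"tx":0,"ty":0,"tz":0,"roll":0,"jaw":0}]' && python3 -m jog '[{"tx":0,"ty":0,"tz":0,"roll":0,"jaw":0},{"tx":0,"ty":0,"tz":0,"roll":0,"jaw":0}]' && python3 - <<'E'
from w import *
from seg import *
s,c,T,D=shot('w7',['cover','housing_rim','carriage_knob'])
c,T,q,st=plate('w7',D['cover'][0][0]['point']); print(st)
for z in (.056,.065): print(z,rect(c,T,q,z))
save("w7c.png",cv2.resize(c["img"][0:300,120:460],(680,600)))
E
```

```text
time_s: 12.95
position: [0.5765, -0.0089, 0.0891]
tcp_rot: [[0.997, 0.076, 0.0], [0.076, -0.997, -0.0], [0.0, 0.0, -1.0]]
force: [0.3, -0.4, 0.2]
opening: 0.685
grasp_force: 0.0
time_s: 13.75
position: [0.5061, -0.0141, 0.25]
tcp_rot: [[0.997, 0.075, 0.001], [0.075, -0.997, -0.0], [0.001, 0.0, -1.0]]
force: [0.5, -0.2, 0.5]
opening: 0.563
grasp_force: 0.0
time_s: 13.95
position: [0.5079, -0.0144, 0.2492]
tcp_rot: [[0.997, 0.076, 0.001], [0.076, -0.997, -0.0], [0.001, 0.0, -1.0]]
force: [0.2, 0.2, -0.2]
opening: 0.379
grasp_force: 0.0
cover [] [([237.4, 58.8, 94.2, 138.0], 0.94)]
housing_rim [] [([228.2, 52.3, 213.9, 147.8], 0.91)]
carriage_knob [([130.0, 430.4], 0.58)] [([226.0, 50.1, 217.5, 148.8], 0.96)]
13.95 [ 0.5079 -0.0144  0.2492] [[ 0.9971  0.0758  0.0011]
 [ 0.0758 -0.9971 -0.0002]
 [ 0.0011  0.0003 -1.    ]]Traceback (most recent call last):
  File "<stdin>", line 4, in <module>
IndexError: list index out of range
```

```bash
python3 - <<'E'
from w import *
from seg import *
s,c,T,D=pickle.load(open("w7.pkl","rb"))
m=D['cover'][1][0]['pixels'].astype(np.uint8); cs,_=cv2.findContours(m,cv2.RETR_EXTERNAL,cv2.CHAIN_APPROX_NONE); q=max(cs,key=cv2.contourArea)[:,0,:]
for z in (.056,.065): print("trace",z,rect(c,T,q,z))
hsv=cv2.cvtColor(c["img"],cv2.COLOR_RGB2HSV)
g=((hsv[...,1]<60)&(m>0)).astype(np.uint8); q=max(cv2.findContours(g,cv2.RETR_EXTERNAL,cv2.CHAIN_APPROX_NONE)[0],key=cv2.contourArea)[:,0,:]
for z in (.056,.065): print("white",z,rect(c,T,q,z))
H,S,V=[hsv[...,i].astype(int) for i in range(3)]
b=((H>103)&(H<114)&(S>100)&(V>150)); b[210:]=0; b[:,:200]=0;b[:,360:]=0
q=cv2.findNonZero(b.astype(np.uint8))[:,0,:]; print("rim",rect(c,T,q,.056))
E
```

```text
trace 0.056 ((575.1470336914062, -9.721343994140625), (129.35487365722656, 88.45811462402344), 4.803149700164795)
trace 0.065 ((575.4194946289062, -9.692081451416016), (125.88245391845703, 86.08348846435547), 4.803149700164795)
white 0.056 ((575.1470336914062, -9.721343994140625), (129.35487365722656, 88.45811462402344), 4.803149700164795)
white 0.065 ((575.4194946289062, -9.692081451416016), (125.88245391845703, 86.08348846435547), 4.803149700164795)
rim ((576.5452880859375, -9.175411224365234), (138.67112731933594, 100.05304718017578), 4.324378490447998)
```

The cover measures within about 1 mm of the housing's centre, level and proud. Next I grip the knob across the press's y and slide the carriage in.

```bash
python3 -m jog '[{"tx":1,"ty":2,"tz":0,"roll":0,"jaw":0.75},{"tx":2,"ty":4,"tz":0,"roll":0,"jaw":0.75},{"tx":2,"ty":4,"tz":0,"roll":0,"jaw":0.75},{"tx":1.8,"ty":3.5,"tz":2,"roll":0,"jaw":0.75},{"tx":0,"ty":0,"tz":4,"roll":0,"jaw":0.75},{"tx":0,"ty":0,"tz":4,"roll":0,"jaw":0.75},{"tx":0,"ty":0,"tz":0,"roll":0,"jaw":0.75},{"tx":0,"ty":0,"tz":0,"roll":0,"jaw":0.75}]' && python3 - <<'E'
from w import *
s=read_state(); print(s["position"],s["opening"])
L=[(np.array(d["point"]),d["p"]) for d in landmark_of("wrist","carriage_knob")] if capture("wrist") else 0
E
```

```text
time_s: 15.1
position: [0.5845, -0.1435, 0.1489]
tcp_rot: [[0.997, 0.076, -0.001], [0.076, -0.997, 0.001], [-0.001, -0.001, -1.0]]
force: [0.2, 0.8, 0.1]
opening: 0.698
grasp_force: 0.0
[ 0.5845 -0.1435  0.1489] 0.6979145803267324
```

```bash
python3 -m jog '[{"tx":0.15,"ty":0.05,"tz":3,"roll":0,"jaw":0.75},{"tx":0,"ty":0,"tz":3,"roll":0,"jaw":0.75},{"tx":0,"ty":0,"tz":1.5,"roll":0,"jaw":0.75},{"tx":0,"ty":0,"tz":0.4,"roll":0,"jaw":0.75},{"tx":0,"ty":0,"tz":0,"roll":0,"jaw":0.5},{"tx":0,"ty":0,"tz":0,"roll":0,"jaw":0.2},{"tx":0,"ty":0,"tz":0,"roll":0,"jaw":0.2},{"tx":0,"ty":0,"tz":0,"roll":0,"jaw":0.2}]' && python3 -m jog '[{"tx":0,"ty":0,"tz":0,"roll":0,"jaw":0.2},{"tx":0,"ty":0,"tz":0,"roll":0,"jaw":0.2},{"tx":0,"ty":0,"tz":0,"roll":0,"jaw":0.2}]'
```

```text
time_s: 16.0
position: [0.5868, -0.1443, 0.0711]
tcp_rot: [[0.997, 0.076, 0.002], [0.076, -0.997, -0.001], [0.002, 0.001, -1.0]]
force: [0.1, 0.3, -0.3]
opening: 0.47
grasp_force: 0.0
time_s: 16.3
position: [0.5863, -0.1438, 0.0704]
tcp_rot: [[0.997, 0.075, 0.0], [0.075, -0.997, 0.0], [0.0, -0.0, -1.0]]
force: [0.3, 1.4, 3.0]
opening: 0.288
grasp_force: 30.0
```

```bash
python3 -m jog '[{"tx":0,"ty":-0.5,"tz":0,"roll":0,"jaw":0.2},{"tx":0,"ty":-1,"tz":0,"roll":0,"jaw":0.2},{"tx":0,"ty":-1.5,"tz":0,"roll":0,"jaw":0.2},{"tx":0,"ty":-2,"tz":0,"roll":0,"jaw":0.2},{"tx":0,"ty":-2,"tz":0,"roll":0,"jaw":0.2},{"tx":0,"ty":-2,"tz":0,"roll":0,"jaw":0.2},{"tx":0,"ty":-2,"tz":0,"roll":0,"jaw":0.2},{"tx":0,"ty":-1.5,"tz":0,"roll":0,"jaw":0.2}]' && python3 -m jog '[{"tx":0,"ty":-1.5,"tz":0,"roll":0,"jaw":0.2},{"tx":0,"ty":-1.2,"tz":0,"roll":0,"jaw":0.2},{"tx":0,"ty":-0.9,"tz":0,"roll":0,"jaw":0.2},{"tx":0,"ty":-0.6,"tz":0,"roll":0,"jaw":0.2},{"tx":0,"ty":-0.5,"tz":0,"roll":0,"jaw":0.2},{"tx":0,"ty":-0.4,"tz":0,"roll":0,"jaw":0.2},{"tx":0,"ty":0,"tz":0,"roll":0,"jaw":0.2},{"tx":0,"ty":0,"tz":0,"roll":0,"jaw":0.2}]'
```

```text
time_s: 17.1
position: [0.5769, -0.0187, 0.0704]
tcp_rot: [[0.997, 0.076, 0.001], [0.076, -0.997, -0.001], [0.001, 0.001, -1.0]]
force: [-0.5, -4.3, 3.3]
opening: 0.289
grasp_force: 30.1
time_s: 17.9
position: [0.5744, 0.0153, 0.0702]
tcp_rot: [[0.996, 0.085, 0.001], [0.085, -0.996, -0.024], [-0.002, 0.024, -1.0]]
force: [-4.9, -57.0, -0.8]
opening: 0.292
grasp_force: 30.1
```

The force is 57 N with the carriage about 18 mm short, so something is obstructing it. I'm backing off the command and looking.

```bash
python3 -m jog '[{"tx":0,"ty":1.8,"tz":0,"roll":0,"jaw":0.2},{"tx":0,"ty":0,"tz":0,"roll":0,"jaw":0.2},{"tx":0,"ty":0,"tz":0,"roll":0,"jaw":0.2}]' && python3 - <<'E'
from w import *
c=capture("scene"); T=pose(c)
print(landmark_of("scene","carriage_knob")[:2]); print(landmark_of("scene","housing_rim")[:2],landmark_of("scene","plunger_top")[:2])
t=capture("top")
save("obs.png",np.hstack([cv2.resize(c["img"][150:310,230:430],(450,360),interpolation=cv2.INTER_CUBIC),cv2.resize(t["img"][120:280,150:305],(349,360),interpolation=cv2.INTER_CUBIC)]))
E
```

```text
time_s: 18.2
position: [0.5743, 0.0129, 0.07]
tcp_rot: [[0.997, 0.075, 0.0], [0.075, -0.997, -0.001], [0.0, 0.001, -1.0]]
force: [-0.7, -2.5, 1.6]
opening: 0.289
grasp_force: 30.0
[{'point': [242.8, 327.2], 'p': 0.84}]
[] [{'point': [212.7, 381.9], 'p': 0.53}, {'point': [197.4, 393.4], 'p': 0.27}]
```

View pics/obs.png

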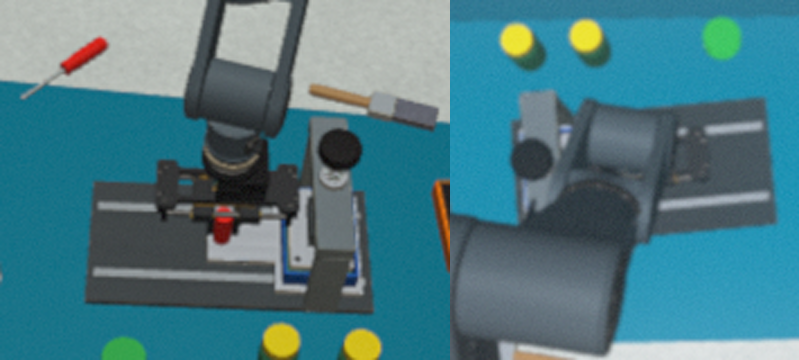

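The knob and carriage are close to the gantry and the gripper's end is near the crossbeam, with no clear collision visible. I need to know whether this is the carriage's home stop, so I'm measuring the press's base plate and plunger against the present housing and knob.

```bash
python3 - <<'E'
from w import *
from seg import rect
S={n:capture(n) for n in("scene","top")}
u=np.array([-np.sin(np.radians(4.33)),np.cos(np.radians(4.33))])
for n in S: 
    c=S[n];T=pose(c)
    for z,pts in ((0,dict(scene=(262.4,342.3),top=(193.7,226.7))),): print(n,"press origin",atz(ray(c,T,pts[n]),z))
    for z,pts in ((.262,dict(scene=(213.5,383.8),top=(189,184.6))),): print(n,"plunger",atz(ray(c,T,pts[n]),z))
    for t in ("press",): print(n,t,[(d["point"],d["p"]) for d in landmark_of(n,t)[:2]])
    kn=landmark_of(n,"carriage_knob")[:1]; print(n,"knob now",[atz(ray(c,T,d["point"]),.089) for d in kn])
    # black plunger head
    im=cv2.cvtColor(cv2.imread(f"pics/{n}0.png"),cv2.COLOR_BGR2RGB); p=dict(scene=(216,381),top=(190,187))[n]
    v=im.max(2); m=(v<60).astype(np.uint8); m[:p[0]-25]=0;m[p[0]+25:]=0;m[:,:p[1]-25]=0;m[:,p[1]+25:]=0
    k,l,st,ce=cv2.connectedComponentsWithStats(m); i=1+np.argmax(st[1:,4]); print(n,"head blob",st[i],ce[i],atz(ray(c,T,ce[i][::-1]),.258))
# base plate corners from the wrist views (z=.012), grey S<60,V 80-130
for n in("w4","w5","w7"):
    s,c,T,D=pickle.load(open(n+".pkl","rb")); hsv=cv2.cvtColor(c["img"],cv2.COLOR_RGB2HSV)
    g=(hsv[...,1]<60)&(hsv[...,2]>70)&(hsv[...,2]<135)
    out=[]
    for r in range(20,140,6):
        x=np.nonzero(g[r,:])[0]; x=x[x<520]
        if len(x): P=atz(ray(c,T,(r,x[-1]+.5)),.012); out.append((P[:2]-np.array([.5761,-.0095]))@u)
    print(n,"base -y edge, along press y from housing",np.round(np.array(out)*1000,1))
E
```

```text
scene press origin [0.5762 0.0615 0.    ]
scene plunger [0.5584 0.1571 0.262 ]
scene press [([259.3, 343.3], 0.75)]
scene knob now [array([0.5641, 0.0259, 0.089 ])]
scene head blob [372 208  19  18 270] [380.7    216.2593] [0.5662 0.149  0.258 ]
top press origin [0.5813 0.0567 0.    ]
top plunger [0.5657 0.1517 0.262 ]
top press []
top knob now [array([ 0.2819, -0.2625,  0.089 ])]Traceback (most recent call last):
  File "<stdin>", line 14, in <module>
    return _wrapfunc(a, 'argmax', axis=axis, out=out, **kwds)
    return bound(*args, **kwds)
ValueError: attempt to get argmax of an empty sequence
```

```bash
python3 -m jog '[{"tx":0,"ty":-0.4,"tz":0,"roll":0,"jaw":0.2},{"tx":0,"ty":0,"tz":0,"roll":0,"jaw":0.2},{"tx":0,"ty":0,"tz":0,"roll":0,"jaw":0.2},{"tx":0,"ty":0,"tz":0,"roll":0,"jaw":0.2}]'; python3 - <<'E'
from w import *
u=np.array([-np.sin(np.radians(4.33)),np.cos(np.radians(4.33))])
for n in("w4","w5","w7"):
    s,c,T,D=pickle.load(open(n+".pkl","rb")); hsv=cv2.cvtColor(c["img"],cv2.COLOR_RGB2HSV)
    g=(hsv[...,1]<60)&(hsv[...,2]>70)&(hsv[...,2]<135); out=[]
    for r in range(20,140,8):
        x=np.nonzero(g[r,:])[0]; x=x[x<520]
        if len(x): P=atz(ray(c,T,(r,x[-1]+.5)),.012); out.append((P[:2]-np.array([.5761,-.0095]))@u)
    print(n,"base -y edge, along press y from housing",np.round(np.array(out)*1000,1))
E
```

```text
time_s: 19.15
position: [0.5742, 0.0146, 0.07]
tcp_rot: [[0.997, 0.077, 0.0], [0.077, -0.997, -0.004], [-0.0, 0.004, -1.0]]
force: [0.2, -11.9, -0.9]
opening: 0.29
grasp_force: 30.3
w4 base -y edge, along press y from housing [-164.9 -165.1 -164.1 -164.3 -164.5 -164.8 -165.  -165.2 -164.3 -164.5
 -164.8 -165.1 -164.1 -164.4 -164.7]
w5 base -y edge, along press y from housing [-163.8 -164.4 -163.8 -164.5 -163.9 -163.3   30.6   30.8   62.8 -163.8
 -164.6 -164.1 -163.7 -163.2 -164.1]
w7 base -y edge, along press y from housing [ 153.5  142.1 -119.3 -164.2 -163.8 -163.5 -164.3 -164.1 -163.8 -163.5
 -163.3 -164.2 -165.1  -21.2  -21.3]
```

The base plate's edge shows that the carriage started 19 mm in, so this is the home stop (joint about 0.178–0.18). I'm letting go of the knob and moving over the plunger at (0.564, 0.151).

```bash
python3 -m jog '[{"tx":0,"ty":0,"tz":0,"roll":0,"jaw":0.4},{"tx":0,"ty":0,"tz":0,"roll":0,"jaw":0.6},{"tx":0,"ty":0,"tz":0,"roll":0,"jaw":0.6},{"tx":0,"ty":0,"tz":-2,"roll":0,"jaw":0.6},{"tx":0,"ty":0,"tz":-4,"roll":0,"jaw":0.6},{"tx":0,"ty":1,"tz":-5,"roll":0,"jaw":0.6},{"tx":0,"ty":1,"tz":-5,"roll":0,"jaw":0.6},{"tx":0,"ty":0,"tz":-5,"roll":0,"jaw":0.3}]' && python3 -m jog '[{"tx":0,"ty":0,"tz":-4,"roll":0,"jaw":0},{"tx":0,"ty":-2,"tz":-1,"roll":0,"jaw":0},{"tx":0,"ty":-4,"tz":0,"roll":0,"jaw":0},{"tx":0,"ty":-4.5,"tz":0,"roll":0,"jaw":0},{"tx":0,"ty":-3.5,"tz":0,"roll":0,"jaw":0},{"tx":0,"ty":-1.5,"tz":0,"roll":0,"jaw":0},{"tx":0,"ty":0,"tz":0,"roll":0,"jaw":0},{"tx":0,"ty":0,"tz":0,"roll":0,"jaw":0}]' && python3 -m jog '[{"tx":0,"ty":0,"tz":0,"roll":0,"jaw":0},{"tx":0,"ty":0,"tz":0,"roll":0,"jaw":0}]'; python3 - <<'E'
from w import *
s,c,T,D=shot('w8',['plunger_top'])
for d in D['plunger_top'][0][:2]: print(atz(ray(c,T,d["point"]),.262))
E
```

```text
time_s: 19.95
position: [0.5747, -0.0019, 0.2796]
tcp_rot: [[0.997, 0.075, -0.001], [0.075, -0.997, 0.001], [-0.001, -0.001, -1.0]]
force: [1.2, 0.4, -0.6]
opening: 0.56
grasp_force: 0.0
time_s: 20.75
position: [0.5635, 0.1521, 0.3279]
tcp_rot: [[0.997, 0.076, -0.001], [0.076, -0.997, -0.001], [-0.001, 0.001, -1.0]]
force: [0.7, 0.9, -0.4]
opening: 0.009
grasp_force: 0.0
time_s: 20.95
position: [0.5639, 0.151, 0.3281]
tcp_rot: [[0.997, 0.074, -0.0], [0.074, -0.997, -0.0], [-0.0, 0.0, -1.0]]
force: [-0.3, -0.2, 0.4]
opening: 0.004
grasp_force: 0.0
plunger_top [([236.4, 288.3], 0.73)] [([247.9, 193.7, 79.7, 66.9], 0.81)]
20.95 [0.5639 0.151  0.3281] [[ 0.9973  0.0736 -0.0003]
 [ 0.0736 -0.9973 -0.0003]
 [-0.0003  0.0003 -1.    ]]
[0.5649 0.1479 0.262 ]
```

```bash
python3 -m jog '[{"tx":0.05,"ty":0.15,"tz":2.5,"roll":0,"jaw":0},{"tx":0,"ty":0,"tz":1.5,"roll":0,"jaw":0},{"tx":0,"ty":0,"tz":0.7,"roll":0,"jaw":0},{"tx":0,"ty":0,"tz":0.7,"roll":0,"jaw":0},{"tx":0,"ty":0,"tz":0.7,"roll":0,"jaw":0},{"tx":0,"ty":0,"tz":0.6,"roll":0,"jaw":0},{"tx":0,"ty":0,"tz":0.6,"roll":0,"jaw":0},{"tx":0,"ty":0,"tz":0.5,"roll":0,"jaw":0}]' && python3 -m jog '[{"tx":0,"ty":0,"tz":0.5,"roll":0,"jaw":0},{"tx":0,"ty":0,"tz":0.4,"roll":0,"jaw":0},{"tx":0,"ty":0,"tz":0.3,"roll":0,"jaw":0},{"tx":0,"ty":0,"tz":0.2,"roll":0,"jaw":0},{"tx":0,"ty":0,"tz":0,"roll":0,"jaw":0},{"tx":0,"ty":0,"tz":0,"roll":0,"jaw":0}]'
```

```text
time_s: 21.9
position: [0.5641, 0.1507, 0.2505]
tcp_rot: [[0.997, 0.076, 0.0], [0.076, -0.997, -0.001], [-0.0, 0.001, -1.0]]
force: [-3.2, -2.5, 5.8]
opening: 0.007
grasp_force: 3.2
time_s: 22.5
position: [0.5641, 0.1507, 0.2377]
tcp_rot: [[0.997, 0.076, 0.001], [0.076, -0.997, -0.001], [0.001, 0.001, -1.0]]
force: [-5.1, -2.7, 10.5]
opening: 0.006
grasp_force: 5.0
```

```bash
python3 -m jog '[{"tx":0,"ty":0,"tz":0.15,"roll":0,"jaw":0},{"tx":0,"ty":0,"tz":0.1,"roll":0,"jaw":0},{"tx":0,"ty":0,"tz":0,"roll":0,"jaw":0},{"tx":0,"ty":0,"tz":0,"roll":0,"jaw":0}]'; python3 -m jog '[{"tx":0,"ty":0,"tz":0.1,"roll":0,"jaw":0},{"tx":0,"ty":0,"tz":0.1,"roll":0,"jaw":0},{"tx":0,"ty":0,"tz":0,"roll":0,"jaw":0},{"tx":0,"ty":0,"tz":0,"roll":0,"jaw":0}]'
```

```text
time_s: 22.9
position: [0.5642, 0.1507, 0.2368]
tcp_rot: [[0.997, 0.076, 0.002], [0.076, -0.997, -0.001], [0.001, 0.001, -1.0]]
force: [-8.3, -2.1, 17.9]
opening: 0.003
grasp_force: 8.8
time_s: 23.3
position: [0.5642, 0.1507, 0.2367]
tcp_rot: [[0.997, 0.076, 0.003], [0.076, -0.997, -0.001], [0.003, 0.001, -1.0]]
force: [-10.0, -3.2, 26.5]
opening: 0.006
grasp_force: 13.3
```

The plunger is at its stop: the tips stand at 0.2177 m and the force rises without further motion. I'm letting it up and returning to the knob.

```bash
python3 -m jog '[{"tx":0,"ty":0,"tz":-1,"roll":0,"jaw":0},{"tx":0,"ty":0,"tz":-2,"roll":0,"jaw":0},{"tx":0,"ty":0,"tz":-3,"roll":0,"jaw":0},{"tx":0,"ty":0,"tz":-3,"roll":0,"jaw":0},{"tx":0,"ty":0,"tz":-1,"roll":0,"jaw":0},{"tx":0,"ty":0,"tz":0,"roll":0,"jaw":0},{"tx":0,"ty":0,"tz":0,"roll":0,"jaw":0}]' && python3 -m jog '[{"tx":0,"ty":2,"tz":0,"roll":0,"jaw":0.3},{"tx":0,"ty":4.5,"tz":0,"roll":0,"jaw":0.6},{"tx":0,"ty":4.5,"tz":0,"roll":0,"jaw":0.6},{"tx":0,"ty":3.2,"tz":0,"roll":0,"jaw":0.6},{"tx":0,"ty":1.4,"tz":0,"roll":0,"jaw":0.6},{"tx":0,"ty":0,"tz":0,"roll":0,"jaw":0.6},{"tx":0,"ty":0,"tz":0,"roll":0,"jaw":0.6},{"tx":0,"ty":0,"tz":0,"roll":0,"jaw":0.6}]' && python3 - <<'E'
from w import *
s,c,T,D=shot('w9',['carriage_knob','plunger_top'])
for d in D['carriage_knob'][0][:2]: print(atz(ray(c,T,d["point"]),.089))
E
```

```text
time_s: 24.0
position: [0.5638, 0.1511, 0.3302]
tcp_rot: [[0.997, 0.076, -0.002], [0.076, -0.997, 0.0], [-0.002, -0.0, -1.0]]
force: [-0.4, 0.1, -0.1]
opening: 0.006
grasp_force: 0.0
time_s: 24.8
position: [0.5757, -0.0028, 0.3312]
tcp_rot: [[0.997, 0.078, -0.001], [0.078, -0.997, 0.001], [-0.001, -0.001, -1.0]]
force: [-0.9, 0.8, 1.5]
opening: 0.575
grasp_force: 0.0
carriage_knob [([184.9, 270.5], 0.85)] [([151.8, 117.3, 135.7, 115.5], 0.8), ([37.7, 180.8, 128.7, 87.4], 0.6)]
plunger_top [([235.3, 73.0], 0.61), ([187.1, 269.7], 0.42), ([201.8, 49.2], 0.37)] [([39.2, 183.3, 125.3, 82.8], 0.64)]
24.8 [ 0.5757 -0.0028  0.3312] [[ 0.997   0.0775 -0.0009]
 [ 0.0775 -0.997   0.001 ]
 [-0.0009 -0.001  -1.    ]]
[0.5759 0.0133 0.089 ]
```

```bash
python3 -m jog '[{"tx":0,"ty":0,"tz":4,"roll":0,"jaw":0.6},{"tx":0,"ty":0,"tz":5,"roll":0,"jaw":0.6},{"tx":0,"ty":-0.8,"tz":5,"roll":0,"jaw":0.6},{"tx":0,"ty":-0.9,"tz":4,"roll":0,"jaw":0.6},{"tx":0,"ty":0,"tz":2,"roll":0,"jaw":0.6},{"tx":0,"ty":0,"tz":0,"roll":0,"jaw":0.6},{"tx":0,"ty":0,"tz":0,"roll":0,"jaw":0.6}]' && python3 -m jog '[{"tx":0,"ty":0,"tz":3,"roll":0,"jaw":0.6},{"tx":0,"ty":0,"tz":2.2,"roll":0,"jaw":0.6},{"tx":0,"ty":0,"tz":0.9,"roll":0,"jaw":0.6},{"tx":0,"ty":0,"tz":0,"roll":0,"jaw":0.4},{"tx":0,"ty":0,"tz":0,"roll":0,"jaw":0.2},{"tx":0,"ty":0,"tz":0,"roll":0,"jaw":0.2},{"tx":0,"ty":0,"tz":0,"roll":0,"jaw":0.2},{"tx":0,"ty":0,"tz":0,"roll":0,"jaw":0.2}]'
```

```text
time_s: 25.75
position: [0.5754, 0.0125, 0.1327]
tcp_rot: [[0.997, 0.076, 0.001], [0.076, -0.997, -0.0], [0.001, 0.0, -1.0]]
force: [0.9, 0.4, -0.0]
opening: 0.601
grasp_force: 0.0
time_s: 26.55
position: [0.5757, 0.0127, 0.0725]
tcp_rot: [[0.997, 0.075, 0.003], [0.075, -0.997, 0.0], [0.003, -0.0, -1.0]]
force: [0.4, 2.6, 4.0]
opening: 0.29
grasp_force: 30.0
```

```bash
python3 -m jog '[{"tx":0,"ty":0.5,"tz":0,"roll":0,"jaw":0.2},{"tx":0,"ty":1,"tz":0,"roll":0,"jaw":0.2},{"tx":0,"ty":1.5,"tz":0,"roll":0,"jaw":0.2},{"tx":0,"ty":2,"tz":0,"roll":0,"jaw":0.2},{"tx":0,"ty":2,"tz":0,"roll":0,"jaw":0.2},{"tx":0,"ty":2,"tz":0,"roll":0,"jaw":0.2},{"tx":0,"ty":2,"tz":0,"roll":0,"jaw":0.2},{"tx":0,"ty":2,"tz":0,"roll":0,"jaw":0.2}]' && python3 -m jog '[{"tx":0,"ty":1.5,"tz":0,"roll":0,"jaw":0.2},{"tx":0,"ty":1,"tz":0,"roll":0,"jaw":0.2},{"tx":0,"ty":0.7,"tz":0,"roll":0,"jaw":0.2},{"tx":0,"ty":0.5,"tz":0,"roll":0,"jaw":0.2},{"tx":0,"ty":0.4,"tz":0,"roll":0,"jaw":0.2},{"tx":0,"ty":0.2,"tz":0,"roll":0,"jaw":0.2},{"tx":0,"ty":0,"tz":0,"roll":0,"jaw":0.2},{"tx":0,"ty":0,"tz":0,"roll":0,"jaw":0.2}]'
```

```text
time_s: 27.35
position: [0.5855, -0.1171, 0.0725]
tcp_rot: [[0.997, 0.075, 0.002], [0.075, -0.997, 0.001], [0.002, -0.001, -1.0]]
force: [1.2, 6.2, 6.5]
opening: 0.291
grasp_force: 30.0
time_s: 28.15
position: [0.5887, -0.1605, 0.0725]
tcp_rot: [[0.997, 0.075, 0.002], [0.075, -0.997, -0.001], [0.002, 0.001, -1.0]]
force: [0.7, 1.7, 6.5]
opening: 0.292
grasp_force: 30.0
```

```bash
python3 -m jog '[{"tx":0,"ty":0.3,"tz":0,"roll":0,"jaw":0.2},{"tx":0,"ty":0.3,"tz":0,"roll":0,"jaw":0.2},{"tx":0,"ty":0,"tz":0,"roll":0,"jaw":0.2},{"tx":0,"ty":0,"tz":0,"roll":0,"jaw":0.2}]'; python3 - <<'E'
from w import *
s,c,T,D=shot('w10',[]);
E
```

```text
time_s: 28.55
position: [0.5891, -0.1651, 0.0725]
tcp_rot: [[0.997, 0.075, 0.002], [0.075, -0.997, 0.001], [0.002, -0.001, -1.0]]
force: [1.1, 5.0, 6.4]
opening: 0.288
grasp_force: 30.0
28.55 [ 0.5891 -0.1651  0.0725] [[ 0.9972  0.075   0.0018]
 [ 0.075  -0.9972  0.0015]
 [ 0.0019 -0.0013 -1.    ]]
```

```bash
python3 -m jog '[{"tx":0,"ty":0.3,"tz":0,"roll":0,"jaw":0.2},{"tx":0,"ty":0.2,"tz":0,"roll":0,"jaw":0.2},{"tx":0,"ty":0,"tz":0,"roll":0,"jaw":0.2},{"tx":0,"ty":0,"tz":0,"roll":0,"jaw":0.2}]'
```

```text
time_s: 29.0
position: [0.589, -0.1652, 0.0725]
tcp_rot: [[0.997, 0.074, 0.0], [0.074, -0.997, 0.009], [0.001, -0.009, -1.0]]
force: [3.4, 17.1, 9.5]
opening: 0.29
grasp_force: 30.0
```

The force rises to 17 N with no motion, so the carriage is at its outer stop. I'm easing off, releasing, lifting and checking.

```bash
python3 -m jog '[{"tx":0,"ty":-0.4,"tz":0,"roll":0,"jaw":0.2},{"tx":0,"ty":0,"tz":0,"roll":0,"jaw":0.4},{"tx":0,"ty":0,"tz":0,"roll":0,"jaw":0.6},{"tx":0,"ty":0,"tz":0,"roll":0,"jaw":0.6},{"tx":0,"ty":0,"tz":-2,"roll":0,"jaw":0.6},{"tx":0,"ty":0,"tz":-4,"roll":0,"jaw":0.6},{"tx":0,"ty":0,"tz":-5,"roll":0,"jaw":0.6},{"tx":0,"ty":0,"tz":-5,"roll":0,"jaw":0.6}]' && python3 -m jog '[{"tx":-2,"ty":-4,"tz":-2,"roll":0,"jaw":0.6},{"tx":-3,"ty":-4,"tz":0,"roll":0,"jaw":0.6},{"tx":-3,"ty":-4,"tz":0,"roll":0,"jaw":0.6},{"tx":-1,"ty":-1,"tz":0,"roll":0,"jaw":0.6},{"tx":0,"ty":0,"tz":0,"roll":0,"jaw":0.6},{"tx":0,"ty":0,"tz":0,"roll":0,"jaw":0.6},{"tx":0,"ty":0,"tz":0,"roll":0,"jaw":0.6}]' && python3 - <<'E'
from w import *
from seg import rect
u=np.array([-np.sin(np.radians(4.33)),np.cos(np.radians(4.33))]); o=np.array([.5708,.0610])
s,c,T,D=shot('w11',['cover','carriage_knob','housing_rim'])
hsv=cv2.cvtColor(c["img"],cv2.COLOR_RGB2HSV)
cen=o-90*u/1000; print("expected housing",cen)
if D['cover'][1]:
    m=D['cover'][1][0]['pixels'].astype(np.uint8); q=max(cv2.findContours(m,cv2.RETR_EXTERNAL,cv2.CHAIN_APPROX_NONE)[0],key=cv2.contourArea)[:,0,:]
    for z in (.056,.065): print("cover",z,rect(c,T,q,z))
H,S,V=[hsv[...,i].astype(int) for i in range(3)]
b=((H>103)&(H<114)&(S>100)&(V>150)); b[230:]=0
p=[proj(c,T,[*cen,.056])]; r0,c0=p[0]; yy,xx=np.mgrid[:420,:560]; b&=(abs(xx-c0)<70)&(abs(yy-r0)<95)
print("rim",rect(c,T,cv2.findNonZero(b.astype(np.uint8))[:,0,:],.056))
for d in D['carriage_knob'][0][:1]: P=atz(ray(c,T,d['point']),.089)[:2]; print("knob press y",(P-o)@u)
save("fin.png",np.hstack([cv2.resize(c["img"],(560,420))]))
E
```

```text
time_s: 29.8
position: [0.5876, -0.1677, 0.232]
tcp_rot: [[0.997, 0.075, -0.002], [0.075, -0.997, 0.001], [-0.002, -0.001, -1.0]]
force: [0.4, 0.1, -0.5]
opening: 0.597
grasp_force: 0.0
time_s: 30.5
position: [0.4907, -0.0459, 0.2514]
tcp_rot: [[0.997, 0.074, 0.002], [0.074, -0.997, -0.001], [0.002, 0.001, -1.0]]
force: [0.2, -0.1, -0.5]
opening: 0.603
grasp_force: 0.0
cover [([107.0, 277.5], 0.96)] [([227.5, 39.9, 92.6, 133.7], 0.88)]
carriage_knob [([107.4, 422.4], 0.65)] [([218.7, 28.8, 216.4, 155.0], 0.65), ([1.3, 0.0, 431.5, 254.0], 0.25)]
housing_rim [] [([219.6, 32.0, 214.8, 153.2], 0.81)]
30.5 [ 0.4907 -0.0459  0.2514] [[ 0.9972  0.0744  0.0019]
 [ 0.0744 -0.9972 -0.001 ]
 [ 0.0018  0.0011 -1.    ]]
expected housing [ 0.5776 -0.0287]
cover 0.056 ((576.8316650390625, -31.369060516357422), (126.8130874633789, 88.06320190429688), 5.177670955657959)
cover 0.065 ((576.596923828125, -31.60358428955078), (123.43156433105469, 85.71495056152344), 5.177669048309326)
rim ((577.971435546875, -31.06366729736328), (139.1031494140625, 100.19458770751953), 4.280457496643066)
knob press y -0.22718414447540536
```

View pics/fin.png

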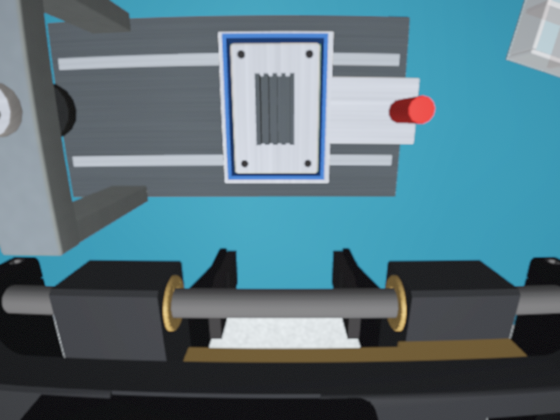

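The cover sits centred in the housing at (107,277). Its plate now measures 126.8 mm at rim height (129.4 mm while proud), so it is flush. The carriage is at its outer stop with the knob at (110,415), and the gripper is clear.

```bash
python3 -c "
from rig import hand_in
print(hand_in())"
```

```text
the job is handed in; nothing more can be done
None
```

The job is handed in: the cover is snapped home flush in the housing, the plunger was let back up, the carriage is back at its outer stop, and no bystander was touched that I know of; pushing the carriage home peaked at 57 N on the wrist (limit 120 N) against its stop.

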